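# Clamp the lid of the sample transport case

## Task

Only one of the two draw latches on the grey sample transport case is fastened. Hook the loop of the open latch into its keeper on the lid, then swing the lever down over centre until it snaps home and clamps the lid on its seal, and let go. Leave the glassware, bottles and stopwatch where they are.

Things in the scene. Friction and masses are not known exactly. Their poses are not given: they have to be found in the camera images.
- case: Grey transport case, fixed on the bench, 250 mm long (its y), 160 mm deep (its x), lid top 94 to 99 mm above the bench; origin under its centre, z up. The latch face is 80 mm from the origin towards its -x; 'outward' means its -x. Two draw latches: at y = +58 mm the open one, at y = -58 mm one already fastened. The latch moves in the upright plane y = +58 mm.
- latch_pivot (a point): Fixed pivot of the open latch's lever: 20 mm outward from the latch face, 60 mm above the bench. The bracket that holds it is 26 mm wide.
- lever_tip (a point): Centre of the thumb tab at the end of the steel lever, 42.5 mm from the pivot (the tab is 27 mm wide, 13 mm long, 5 mm thick; the lever behind it 17 mm wide and 4 mm thick, ending 49 mm from the pivot).
- latch_lever (a joint): Lever angle, rad: 0 = home, pointing 85 degrees down along the face; 1.48 = level, straight outward; grows as the tip rises, stop at 2.8. Stays where left (friction 0.03 N m). With the loop hooked it goes taut near 1.4 and then resists, up to about 7 N at the tip; dead centre is near 0.4, below that it snaps to 0 by itself.
- loop_bar (a point): Middle of the loop's crossbar: 6 mm round, 40 mm long, along the case's y. Two flat legs (6 mm deep, 31 mm between, 40 mm over their outsides) join it to pins on the lever, 41.8 mm away; the pins are 16 mm from the pivot, 27 degrees below the line pivot to tip. Can be pinched across the 40 mm from above. At first it stands off outward, above the lever.
- latch_loop (a joint): Angle of the loop on the lever's pins, rad: 0 = as when fastened; grows as the loop swings outward and down, from -0.4 to 2.75. Stays where it is left (friction 0.014 N m).
- keeper (a point): Seat of the keeper on the lid: where the bar's middle shall lie, 16 mm out from the latch face, 90 mm above the bench while the lid is up; moves with the lid, axes as the case's. A trough 24 mm wide (y), open at top and ends: floor 3 mm below this point, lip 6 to 11 mm outward and inner wall 6 mm inward, both 5 mm above it. The bar goes over the lip from above; the legs pass outside the ends.
- lid (a joint): Angle of the hinged lid, rad: 0.028 = up, standing 5 mm proud on its springy seal at the keeper; 0 = seal fully squeezed. Clamped by the latch it reads about 0.012.
- beaker: Small glass beaker, 52 mm across, 70 mm tall, near the fastened latch; bystander, origin under its centre.
- stopwatch: Black stopwatch, 52 mm across, 13 mm thick, lying on the bench before the case; bystander, origin under its centre.
- amber_bottle: Amber bottle, 86 mm across, 190 mm tall; bystander, origin under its centre.
- wash_bottle: White wash bottle, 60 mm across, 160 mm tall; bystander, origin under its centre.
- big_beaker: Glass beaker, 80 mm across, 100 mm tall; bystander, origin under its centre.

How it is judged:
On the way:
1. the loop's bar lies in the keeper's trough while the lever is still open (x of loop_bar in the frame of keeper between -0.006 and 0.006 m and z of loop_bar in the frame of keeper between -0.005 and 0.005 m and value of joint latch_lever above 0.8 rad), for 0.2 s.
At the end, for the whole second after the job is handed in: The loop's bar lies in the keeper's trough (within 6 mm in and out, 5 mm in height), the lever is home past dead centre (below 0.12 rad) and at rest, and the lid is drawn down on its seal (below 0.018 rad) (x of loop_bar in the frame of keeper between -0.006 and 0.006 m and z of loop_bar in the frame of keeper between -0.005 and 0.005 m and value of joint latch_lever below 0.12 rad and value of joint lid below 0.018 rad and velocity of joint latch_lever between -0.05 and 0.05 rad/s); the robot touches nothing.
It fails at once if a bystander (beaker, stopwatch or bottle) is pushed more than 30 mm from its place (distance of any of beaker, stopwatch, amber_bottle, wash_bottle, big_beaker from where it was at the start of the episode above 0.03 m).
It also fails if it takes over 54 s, if anything falls off the work surface, if the arm or the gripper's body presses on something with over 40 N, if the wrist force passes 120 N, or if a joint passes its speed limit or range.

## Robot

A 6-joint arm with a two-finger parallel gripper is mounted at the origin on the work surface. World frame = base frame: x ahead of the robot, y to its left, z up, the work surface at z = 0. Lengths are in m, angles in rad, forces in N, time in s.
With the tool pointing down it reaches from about 0.25 to 0.725 m from the base axis. Payload 4 kg.
Tool frame: the origin (TCP) lies on the centre line of the jaws, within the pads' length; the fingertips stand 17 mm ahead of it and the grasp point (between the pads) lies 2 mm behind it; z points along the fingers, y is the line along which they close (so a half turn about z gives the same grasp; the last joint's range is limited). The gripper opens to 85 mm and grips with 20 to 120 N. Pads are 22 mm wide; open, the fingers measure 114 mm over their backs; the gripper's body (76 mm by 85 mm) begins 54 mm behind the grasp point. The pads swing forward as they close: fully open they stand 13 mm farther back than shut.
Start: joints at [-1.294, 0.241, 0.005, 1.335, 0, 1.571], TCP at [0.137, -0.481, 0.248] pointing down, gripper open.
Joint ranges: [-2.72, 2.72], [-1.05, 1.87], [-1.09, 1.28], [-1.99, 2.15], [-1.42, 1.44], [-3.14, 3.14]. Speed limits (rad/s): [2.79, 2.79, 3.14, 3.14, 3.14, 3.14].

## Interface

Orientations are given as a unit quaternion [x, y, z, w].
In Python, from workcell import bot, camera, get_calibration gives the robot as it stands.
- The arm moves only by the tool apply_moves, never from a script. Its argument "steps" is a list of rows, each a list of 3 entries, a list of its own where there are three numbers: the shift along the tool's x, y, z as a fraction of full scale, then the turn, a rotation vector about the tool's x, y, z as a fraction of full scale, then the opening, from 0 (shut) to 1 (fully open). A call has exactly 8 rows; each row shifts and turns the commanded pose from where the row before left it, along the tool's axes as they then stand; what a row does not reach is not made up. Full scale, the value 1, is 20 cm for a shift and pi rad for a turn. A row lasts 1/12 s, in which the tool goes at most 41.7 mm and 7.16 degrees, less where a joint would pass 70% of its speed; a pose out of reach is approached as far as the arm can. A call with a number of a shift or a turn outside -1 to 1 is refused whole. A call with a gripper value outside its range is refused whole. The fingers move at their own pace and stop on an object; the grip force is fixed at half the most. Time passes only in rows, so rows that do not move let the fingers close, or fill a call up. It gives the time, the measured TCP pose, the force, the opening and the grip force at its end, in the units of the state.
- bot.get_obs(): the state, without advancing time (a new reading comes with each control period).
- camera(name): name is "scene" or "top"; returns (picture, depth): 480x640x3 uint8, red, green, blue; 480x640 float32, m along the optical axis (not along the pixel's ray), 0 where there is no reading.
- get_calibration(name): a dict with "fov_y" (degrees; the focal length in pixels is half the picture's height over the tangent of half this angle, whatever the lens; pixels are square), "cx", "cy" (the principal point, pixels), "rvec" (rotation vector, rad) and "tvec" (3), from world to camera coordinates, as OpenCV has them. Camera axes: x right, y down, z forward; pixel columns grow to the right and rows downward; lengths in m; the calibration is good to about 2 mm. A picture is of the moment at which its call begins. get_calibration takes no time and is no camera call.
- bot.job_done(): hands the job in; it is judged then, once.
The state is a dict: "clock": time; "joint_pos": joint angles; "joint_vel": joint speeds; "tau": joint torques, N m; "eef_pos": TCP position; "tool_rot": TCP orientation; "ft_force": force on the tool from outside, world axes, zero at the start; "ft_torque": the same for the moment, N m; "grip_width": finger opening in m; "grasp_force": force on a finger pad.
Only numpy, scipy, OpenCV 4.12 (cv2) and the standard library are available. Lean on these libraries where they do the work, as an engineer would, in place of code of your own. Each camera call takes 0.05 s, during which the arm holds its last target. There are 200 camera calls.

## Working session

There is one attempt and no reset: what is moved stays moved. The work goes in short steps, Python scripts to look and compute and a tool call to move; the robot and the scene stay as the last step left them, time stands still between calls to the robot, and variables do not carry over. Pictures are saved under pics/ and viewed, at most 10 in all, crops included, and the job is handed in when it is done.

Besides the shell and the picture viewer there is one more tool, called after "Emit:" in YAML: its name, and indented under it one key for each argument. apply_moves: Moves the arm, as the interface text tells. Its arguments: {"type":"object","properties":{"steps":{"type":"array"}},"required":["steps"]}

```bash
mkdir -p pics
cat > h.py <<'E'
import numpy as np, cv2
from workcell import bot, camera, get_calibration
def cal(n):
    c=get_calibration(n); f=240/np.tan(np.radians(c["fov_y"])/2)
    return f,c["cx"],c["cy"],cv2.Rodrigues(np.array(c["rvec"],float))[0],np.array(c["tvec"],float)
def cloud(n,d):
    f,cx,cy,R,t=cal(n); v,u=np.mgrid[:480,:640]
    P=np.stack([(u-cx)/f*d,(v-cy)/f*d,d],-1)
    return (P-t)@R
def proj(n,p):
    f,cx,cy,R,t=cal(n); q=R@np.array(p)+t
    return f*q[0]/q[2]+cx, f*q[1]/q[2]+cy
E
python3 - <<'E'
from h import *
for n in("scene","top"):
    im,d=camera(n); cv2.imwrite(f"pics/{n}0.png",im[:,:,::-1]); np.save(n+"0.npy",d)
    f,cx,cy,R,t=cal(n); print(n,f,-R.T@t,R[2])
print(bot.get_obs())
E
```

```text
scene 469.03778789927395 [ 1.12612104 -0.24354765  0.7036635 ] [-0.70085426  0.18716764 -0.68831067]
top 465.66877721444354 [ 0.44968952 -0.07457113  0.88851823] [ 0.08188418 -0.01996366 -0.99644189]
{'clock': 0.1, 'joint_pos': array([-1.29403614e+00,  2.41363166e-01,  3.90091013e-03,  1.33516950e+00,
       -1.55004071e-05,  1.57080208e+00]), 'joint_vel': array([-0.00171911, -0.00076307,  0.00379204, -0.00171277,  0.00149581,
        0.00082013]), 'tau': array([ 1.89752034e-03, -3.73138046e+01,  2.53010327e+01,  1.08820110e-02,
        1.89285215e-04, -8.79574653e-07]), 'eef_pos': array([ 0.13647887, -0.48049126,  0.24750519]), 'tool_rot': array([ 9.90440723e-01,  1.37935973e-01, -1.34267306e-04, -9.07872919e-04]), 'ft_force': array([0.31479122, 0.21357607, 0.2314828 ]), 'ft_torque': array([-0.0047269 , -0.01700292, -0.05240741]), 'grasp_force': 0.0, 'grip_width': 0.08553445184272038}
```

View pics/scene0.png

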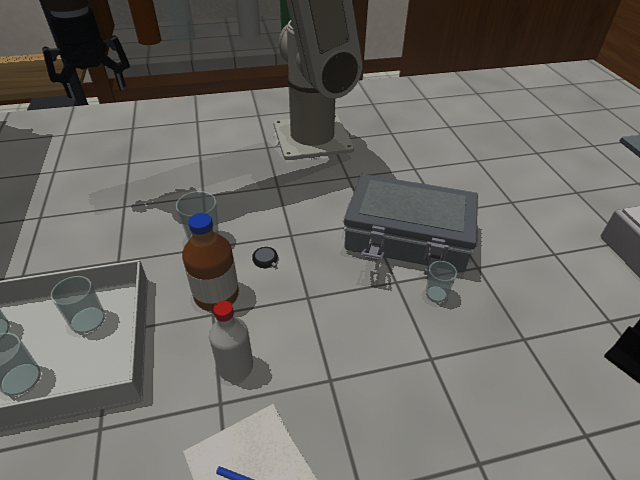

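View pics/top0.png

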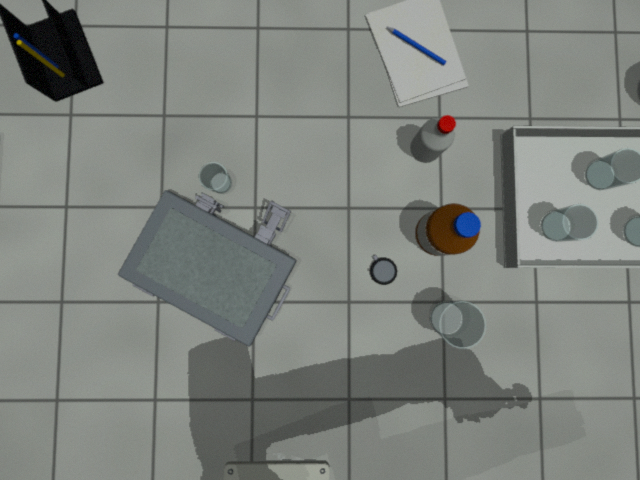

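The scene view shows the case with the open latch at about (375,262), standing off outward. The top view shows the lid corners at (166,191), (295,260), (250,345) and (119,272), with the open latch at (272,222), the fastened one at (208,203) and the beaker at (216,178).

```bash
cat >> h.py <<'E'
def case(n,d):
    P=cloud(n,d)
    m=(P[...,2]>.086)&(P[...,2]<.105)&(d>0)
    nl,lab,st,_=cv2.connectedComponentsWithStats(m.astype(np.uint8))
    return P,P[lab==1+np.argmax(st[1:,4])]
E
python3 - <<'E'
from h import *
d=np.load("top0.npy"); P,L=case("top",d)
r=cv2.minAreaRect(L[:,:2].astype(np.float32)); print(r,cv2.boxPoints(r),np.percentile(L[:,2],[2,50,98]))
im=cv2.imread("pics/top0.png")
cr=cv2.resize(im[160:270,180:320],None,fx=5,fy=5,interpolation=cv2.INTER_CUBIC); cv2.imwrite("pics/c0.png",cr)
for v in range(194,250,4): print(v,[(round(float(a),3)) for a in P[v,252:296:3,2]])
im=cv2.imread("pics/scene0.png")
ds=np.load("scene0.npy"); P2,L2=case("scene",ds); r=cv2.minAreaRect(L2[:,:2].astype(np.float32)); print(r,cv2.boxPoints(r))
cv2.imwrite("pics/c1.png",cv2.resize(im[220:310,330:470],None,fx=5,fy=5,interpolation=cv2.INTER_CUBIC))
E
```

```text
((0.4596226215362549, 0.10755500942468643), (0.25613245368003845, 0.19037483632564545), 61.8173713684082) [[ 0.31523642  0.03962692]
 [ 0.4830417  -0.05028399]
 [ 0.6040088   0.17548311]
 [ 0.43620354  0.265394  ]] [0.09185853 0.09780167 0.1015075 ]
194 [-0.002, 0.0, 0.002, 0.002, 0.002, 0.001, -0.001, -0.0, -0.0, 0.001, 0.003, 0.0, 0.001, 0.001, 0.0]
198 [0.0, 0.001, 0.0, 0.003, 0.0, 0.001, 0.0, -0.001, -0.001, -0.0, 0.001, 0.0, -0.003, -0.001, -0.0]
202 [-0.002, 0.002, 0.0, 0.001, -0.002, -0.0, 0.081, 0.08, 0.001, 0.001, -0.006, -0.002, -0.0, 0.002, 0.001]
206 [0.0, 0.002, 0.001, 0.001, 0.0, -0.0, 0.079, 0.073, 0.083, 0.083, 0.001, -0.0, 0.0, -0.002, 0.0]
210 [-0.001, -0.001, 0.0, -0.002, -0.0, 0.072, 0.0, 0.07, 0.075, 0.074, 0.082, 0.084, 0.083, -0.001, 0.0]
214 [0.002, -0.001, -0.0, 0.0, 0.001, 0.064, -0.0, 0.069, 0.07, 0.07, 0.072, 0.07, 0.081, -0.001, -0.002]
218 [0.001, -0.0, 0.0, 0.0, 0.062, -0.0, 0.065, 0.066, 0.069, 0.068, -0.0, 0.077, -0.001, 0.003, -0.0]
222 [-0.004, 0.0, 0.002, 0.001, 0.057, 0.058, 0.067, 0.068, 0.068, 0.001, 0.001, 0.07, 0.0, 0.001, 0.001]
226 [-0.003, 
[... 156 characters left out ...]
061, 0.004, 0.061, 0.002, 0.001, 0.003, -0.002, 0.002]
234 [0.002, -0.0, 0.088, 0.088, 0.089, 0.089, 0.086, 0.067, 0.0, 0.001, 0.0, -0.001, -0.0, 0.001, 0.0]
238 [0.099, 0.096, 0.097, 0.096, 0.094, 0.089, 0.084, 0.055, 0.0, -0.001, -0.002, 0.003, 0.001, 0.001, -0.001]
242 [0.097, 0.1, 0.1, 0.098, 0.095, 0.097, 0.064, -0.001, 0.0, 0.001, 0.002, -0.003, 0.001, -0.001, 0.001]
246 [0.098, 0.097, 0.1, 0.099, 0.101, 0.101, 0.101, 0.001, -0.001, 0.004, -0.001, -0.001, 0.002, 0.002, 0.0]
((0.4594496190547943, 0.10824533551931381), (0.25621017813682556, 0.19412602484226227), 61.81865310668945) [[ 0.31339332  0.04116552]
 [ 0.4845071  -0.05051317]
 [ 0.60550594  0.17532516]
 [ 0.43439212  0.26700383]]
```

View pics/c0.png

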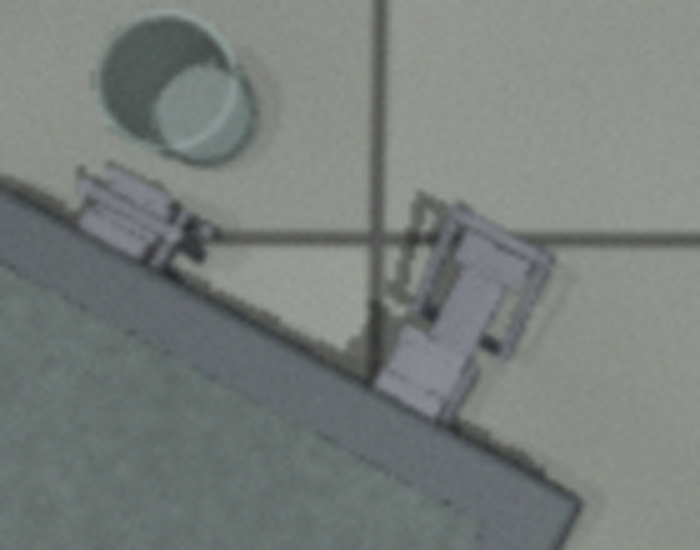

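View pics/c1.png

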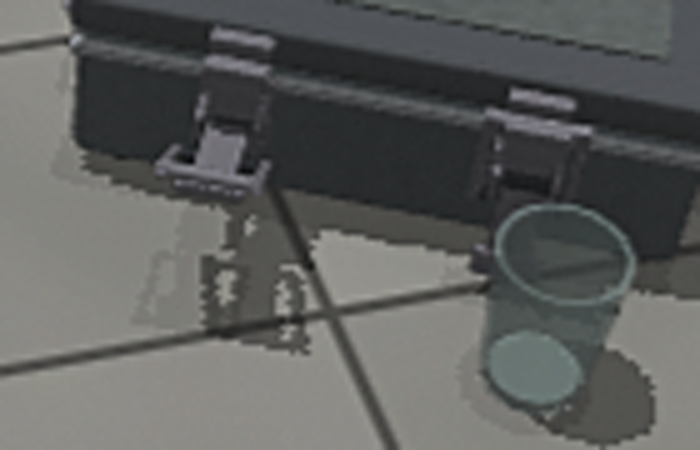

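The crops show the open latch's lever, nearly level and outward, with the bar standing above its tip. The bar spans crop-top (455,210) to (550,255), which is about (271,202) to (290,211) in the full picture. In the scene crop it runs from (165,165) to (265,185).

```bash
cat >> h.py <<'E'
PH=np.radians(61.82); OUT=np.array([np.sin(PH),-np.cos(PH),0]); CY=np.array([-np.cos(PH),-np.sin(PH),0])
E
python3 - <<'E'
from h import *
for n in("top","scene"):
    d=np.load(n+"0.npy"); P,L=case(n,d)
    a=L@OUT; y=L@CY; c=L@CY
    ym=(c.max()+c.min())/2
    # edge per column strips
    fr=[];bk=[]
    for yy in np.arange(-.11,.111,.01):
        s=a[(abs(y-ym-yy)<.005)]; fr.append(s.max());bk.append(s.min())
    print(n,"ymid",ym,c.max()-c.min()); print(np.round(fr,3)); print(np.round(bk,3))
    e1=[];e2=[]
    for aa in np.arange(np.median(a)-.06,np.median(a)+.06,.01):
        s=c[abs(a-aa)<.005]; e1.append(s.min()); e2.append(s.max())
    print(np.round(e1,3),np.round(e2,3))
E
```

```text
top ymid -0.3118627639488021 0.25613282643949864
[0.426 0.425 0.426 0.441 0.449 0.449 0.45  0.442 0.426 0.425 0.426 0.426
 0.426 0.426 0.426 0.426 0.45  0.449 0.449 0.426 0.426 0.426 0.426]
[0.26  0.26  0.259 0.26  0.26  0.26  0.259 0.26  0.26  0.26  0.26  0.26
 0.26  0.26  0.26  0.26  0.259 0.26  0.26  0.26  0.26  0.26  0.26 ]
[-0.44  -0.438 -0.439 -0.439 -0.44  -0.439 -0.438 -0.439 -0.439 -0.438
 -0.44  -0.438] [-0.184 -0.184 -0.184 -0.184 -0.184 -0.184 -0.184 -0.184 -0.184 -0.184
 -0.184 -0.184]
scene ymid -0.3123881040105836 0.2562108135152805
[0.427 0.428 0.426 0.442 0.449 0.45  0.451 0.443 0.427 0.428 0.427 0.426
 0.426 0.427 0.426 0.426 0.45  0.451 0.451 0.427 0.428 0.426 0.427]
[0.26  0.261 0.262 0.258 0.257 0.262 0.263 0.26  0.262 0.26  0.26  0.261
 0.259 0.261 0.259 0.26  0.261 0.26  0.258 0.263 0.261 0.262 0.261]
[-0.438 -0.438 -0.438 -0.439 -0.439 -0.439 -0.439 -0.44  -0.44  -0.44
 -0.44  -0.438] [-0.186 -0.184 -0.185 -0.185 -0.187 -0.185 -0.185 -0.185 -0.186 -0.185
 -0.185 -0.185]
```

```bash
cat >> h.py <<'E'
A0=.423; Y0=-.2540   # face, latch plane
def lat(P): return np.stack([P@OUT-A0,P@CY-Y0,P[...,2]],-1)*1000
def world(o,y,z): return OUT*(A0+o/1000)+CY*(Y0+y/1000)+np.array([0,0,z/1000])
E
python3 - <<'E'
from h import *
for n in("top","scene"):
    d=np.load(n+"0.npy"); Q=lat(cloud(n,d))[d>0]
    m=(abs(Q[:,1])<24)&(Q[:,2]>25)&(Q[:,0]>2)&(Q[:,0]<95); Q=Q[m]; print(n,len(Q))
    c=Q[abs(Q[:,1])<7]
    for b in range(0,95,5):
        k=c[(c[:,0]>=b)&(c[:,0]<b+5)]; e=Q[(abs(Q[:,1])>=14)&(Q[:,0]>=b)&(Q[:,0]<b+5)]
        print(b,len(k),np.round(k.mean(0)) if len(k) else '',np.round(np.percentile(k[:,2],[5,95])) if len(k) else '','|',len(e),np.round(e.mean(0)) if len(e) else '',np.round(np.percentile(e[:,2],[5,95])) if len(e) else '', np.round(np.percentile(e[:,1],[0,100])) if len(e) else '')
E
```

```text
top 728
0 14 [ 4.  0. 95.] [93. 97.] | 9 [ 3.  1. 81.] [53. 96.] [-22.  21.]
5 22 [ 7.  0. 96.] [94. 97.] | 0   
10 25 [12.  0. 87.] [85. 89.] | 0   
15 22 [17.  0. 88.] [86. 91.] | 0   
20 25 [22.  0. 93.] [86. 98.] | 0   
25 19 [28.  0. 76.] [63. 98.] | 0   
30 23 [33.  0. 65.] [63. 68.] | 12 [33.  3. 58.] [56. 61.] [-19.  20.]
35 21 [38. -0. 66.] [64. 69.] | 18 [37.  0. 60.] [57. 63.] [-20.  20.]
40 24 [43.  0. 67.] [63. 69.] | 16 [43.  0. 65.] [62. 67.] [-20.  20.]
45 22 [48.  0. 67.] [66. 69.] | 17 [48. -1. 68.] [64. 71.] [-20.  20.]
50 22 [52. -0. 69.] [67. 71.] | 17 [53.  1. 72.] [69. 75.] [-19.  20.]
55 24 [58.  0. 70.] [68. 73.] | 15 [57. -1. 76.] [73. 78.] [-19.  20.]
60 22 [62.  0. 72.] [69. 74.] | 18 [62.  0. 79.] [77. 82.] [-20.  20.]
65 27 [67. -1. 80.] [70. 85.] | 21 [67.  1. 82.] [78. 85.] [-20.  20.]
70 9 [71.  1. 83.] [81. 85.] | 11 [71. -1. 82.] [79. 84.] [-20.  20.]
75 0   | 0   
80 0   | 0   
85 0   | 0   
90 0   | 0   
scene 532
0 29 [ 4. -1. 61.] [50. 95.] | 32 [ 3. -3. 75.] [47. 96.] [-23.  24.]
5 32 [ 8.  0. 89.] [74. 95.] | 1 [  5. -15.  55.] [55. 55.] [-15. -15.]
10 8 [11. -2. 89.] [87. 93.] | 0   
15 9 [19. -1. 66.] [60. 81.] | 0   
20 33 [23. -0. 82.] [61. 96.] | 1 [ 20. -14.  64.] [64. 64.] [-14. -14.]
25 41 [27.  1. 81.] [63. 94.] | 0   
30 8 [33. -0. 64.] [63. 66.] | 3 [34. -7. 58.] [57. 59.] [-19.  14.]
35 13 [38.  0. 65.] [64. 66.] | 3 [37.  5. 61.] [60. 62.] [-17.  18.]
40 6 [42. -0. 65.] [65. 66.] | 6 [44. -8. 64.] [61. 66.] [-21.  15.]
45 14 [47. -0. 67.] [66. 68.] | 1 [ 49. -21.  68.] [68. 68.] [-21. -21.]
50 4 [51.  1. 68.] [68. 68.] | 3 [52.  5. 72.] [71. 73.] [-19.  18.]
55 0   | 2 [57. -1. 75.] [75. 75.] [-17.  15.]
60 5 [63. -0. 70.] [69. 71.] | 4 [63. -2. 78.] [76. 80.] [-21.  18.]
65 27 [67. -0. 74.] [66. 83.] | 9 [68. -2. 82.] [81. 83.] [-19.  19.]
70 12 [71. -0. 81.] [79. 84.] | 12 [71. -3. 82.] [79. 84.] [-21.  18.]
75 0   | 0   
80 0   | 0   
85 0   | 0   
90 0   | 0
```

```bash
cat >> h.py <<'E'
from scipy.spatial.transform import Rotation as Ro, Slerp
def Rt(b):
    X=-OUT; Z=np.array([0,0,-1.]); Y=np.cross(Z,X)
    return Ro.from_matrix(np.stack([X,Y,Z],1))*Ro.from_rotvec([0,np.radians(b),0])
def tcp(o,z,b,ahead,y=0):   # point (o,y,z) lies 'ahead' mm in front of TCP
    R=Rt(b); return world(o,y,z)-R.as_matrix()[:,2]*ahead/1000, R
def now():
    s=bot.get_obs(); p=s["eef_pos"]; R=Ro.from_quat(s["tool_rot"])
    q=lat(p); zt=R.as_matrix()[:,2]; b=np.degrees(np.arctan2(-(zt@OUT),-zt[2]))
    print("t",round(s["clock"],2),"o,y,z",np.round(q,1),"beta",round(b,1),"err",np.round((Rt(b).inv()*R).as_rotvec(True),1),
     "w",round(s["grip_width"]*1000,1),"gf",round(s["grasp_force"],1),"F",np.round(s["ft_force"]@np.stack([OUT,CY,[0,0,1]],1),1),"j",np.round(s["joint_pos"],2))
    return p,R
def plan(segs,g,p=None,R=None):
    """segs: list of (pos,Rot,nrows)"""
    if p is None: p,R=now()
    k=0
    for tp,tR,n in segs:
        p0,R0=p,R; sl=Slerp([0,1],Ro.concatenate([R0,tR]))
        for i in range(1,n+1):
            np_=p0+(tp-p0)*i/n; nR=sl(i/n)
            s=R.inv().apply(np_-p)/.2; w=(R.inv()*nR).as_rotvec()/np.pi
            print([list(map(float,np.round(s,4))),list(map(float,np.round(w,4))),g],end=",\n" if k%8==7 else ","); k+=1
            # keep rounded truth
            p=p+R.apply(np.round(s,4))*.2; R=R*Ro.from_rotvec(np.round(w,4)*np.pi)
    print()
    return p,R
E
python3 - <<'E'
from h import *
print(world(69,0,80))
p,R=tcp(95,180,0,5)
up=bot.get_obs()["eef_pos"]; 
p1=up+ (p-up)*[20/24,20/24,0]+[0,0,.02]
plan([(p1,Rt(0),20),(p,Rt(0),4)],1)
E
```

```text
[ 0.55363218 -0.00845065  0.08      ]
t 0.1 o,y,z [-75.8 613.1 247.5] beta 0.1 err [-0.00e+00  1.00e-01  1.36e+02] w 85.5 gf 0.0 F [ 0.2 -0.3  0.2] j [-1.29  0.24  0.    1.34 -0.    1.57]
[[0.1144, -0.0671, -0.0049], [-0.0, -0.0, -0.0378], 1],[[0.1215, -0.0531, -0.0049], [-0.0, -0.0001, -0.0377], 1],[[0.1269, -0.0383, -0.0049], [-0.0, -0.0, -0.0378], 1],[[0.1306, -0.0231, -0.0049], [-0.0001, -0.0, -0.0378], 1],[[0.1324, -0.0074, -0.0049], [0.0, -0.0001, -0.0377], 1],[[0.1323, 0.0083, -0.005], [0.0, -0.0, -0.0378], 1],[[0.1304, 0.0239, -0.0049], [0.0, -0.0, -0.0378], 1],[[0.1267, 0.0392, -0.005], [-0.0, -0.0001, -0.0377], 1],
[[0.1211, 0.0539, -0.005], [-0.0, -0.0, -0.0378], 1],[[0.1139, 0.0678, -0.005], [-0.0, -0.0, -0.0378], 1],[[0.1051, 0.0809, -0.005], [-0.0, -0.0001, -0.0377], 1],[[0.0948, 0.0927, -0.0051], [-0.0001, -0.0, -0.0378], 1],[[0.0831, 0.1033, -0.005], [0.0, -0.0001, -0.0378], 1],[[0.0703, 0.1125, -0.005], [0.0, 0.0, -0.0377], 1],[[0.0565, 0.1199, -0.005], [-0.0, -0.0, -0.0378], 1],[[0.0419, 0.1258, -0.005], [-0.0, -0.0001, -0.0378], 1],
[[0.0267, 0.1299, -0.0051], [-0.0, 0.0, -0.0377], 1],[[0.0112, 0.1321, -0.005], [-0.0001, -0.0, -0.0378], 1],[[-0.0045, 0.1325, -0.005], [0.0, -0.0001, -0.0378], 1],[[-0.0203, 0.131, -0.005], [0.0, 0.0, -0.0378], 1],[[-0.0356, 0.1277, 0.1031], [0.0, 0.0, 0.0], 1],[[-0.0356, 0.1277, 0.1032], [0.0, 0.0, 0.0], 1],[[-0.0356, 0.1278, 0.1031], [0.0, 0.0, 0.0], 1],[[-0.0355, 0.1277, 0.1031], [0.0, 0.0, 0.0], 1],
```

Emit:
apply_moves:
  steps:
    - [[0.114,-0.067,-0.008],[0,0,-0.0378],1]
    - [[0.1215,-0.053,-0.008],[0,0,-0.0378],1]
    - [[0.127,-0.038,-0.008],[0,0,-0.0378],1]
    - [[0.1305,-0.023,-0.008],[0,0,-0.0378],1]
    - [[0.1325,-0.0075,-0.005],[0,0,-0.0378],1]
    - [[0.1325,0.008,-0.005],[0,0,-0.0378],1]
    - [[0.1305,0.024,-0.005],[0,0,-0.0378],1]
    - [[0.1265,0.039,-0.005],[0,0,-0.0378],1]

```text
clock: 0.77
eef_pos: [0.2837, -0.3264, 0.2584]
tool_rot: [0.816, 0.578, -0.0, -0.0]
ft_force: [0.4, -0.3, -0.0]
grip_width: 0.0855
grasp_force: 0.0
```

Emit:
apply_moves:
  steps:
    - [[0.121,0.054,-0.005],[0,0,-0.0378],1]
    - [[0.114,0.068,-0.005],[0,0,-0.0378],1]
    - [[0.105,0.081,-0.005],[0,0,-0.0378],1]
    - [[0.095,0.093,-0.005],[0,0,-0.0378],1]
    - [[0.083,0.103,-0.005],[0,0,-0.0378],1]
    - [[0.07,0.1125,-0.005],[0,0,-0.0378],1]
    - [[0.0565,0.12,-0.005],[0,0,-0.0378],1]
    - [[0.042,0.126,-0.005],[0,0,-0.0378],1]

```text
clock: 1.43
eef_pos: [0.4303, -0.1731, 0.2664]
tool_rot: [0.461, 0.887, -0.0, -0.0]
ft_force: [-0.3, 0.0, 0.2]
grip_width: 0.0855
grasp_force: 0.0
```

Emit:
apply_moves:
  steps:
    - [[0.027,0.13,-0.005],[0,0,-0.0378],1]
    - [[0.011,0.132,-0.005],[0,0,-0.0378],1]
    - [[-0.0045,0.1325,-0.005],[0,0,-0.0378],1]
    - [[-0.02,0.131,-0.005],[0,0,-0.0378],1]
    - [[-0.0356,0.128,0.05],[0,0,0],1]
    - [[-0.0356,0.128,0.05],[0,0,0],1]
    - [[-0.0356,0.128,0.05],[0,0,0],1]
    - [[-0.0356,0.128,0.05],[0,0,0],1]

```text
clock: 2.1
eef_pos: [0.5768, -0.0194, 0.2297]
tool_rot: [0.242, 0.97, -0.0, -0.0]
ft_force: [-1.0, -0.4, 0.2]
grip_width: 0.0855
grasp_force: 0.0
```

Run:
```python
from h import *
p,R=now()
a=tcp(69.3,80,40,50); b=tcp(69.3,80,40,5)
plan([(*a,8),(*b,5),(*b,3)],1,p,R)
```

```text
t 2.1 o,y,z [ 94.5  -1.3 229.7] beta 0.1 err [ 0.   0.  -0.1] w 85.5 gf 0.0 F [-0.7  0.8  0.2] j [-0.03  0.4   0.19  1.35 -0.    0.46]
[[-0.0044, -0.0008, 0.0696], [-0.0001, 0.0277, 0.0001], 1],[[-0.0104, -0.0008, 0.069], [0.0, 0.0278, 0.0001], 1],[[-0.0163, -0.0007, 0.0678], [-0.0, 0.0277, 0.0], 1],[[-0.0223, -0.0008, 0.0661], [-0.0001, 0.0278, 0.0001], 1],[[-0.0279, -0.0008, 0.064], [-0.0001, 0.0277, 0.0001], 1],[[-0.0333, -0.0008, 0.0612], [0.0, 0.0278, 0.0001], 1],[[-0.0386, -0.0008, 0.0582], [-0.0, 0.0277, 0.0001], 1],[[-0.0434, -0.0008, 0.0545], [-0.0001, 0.0277, 0.0], 1],
[[0.0, 0.0, 0.045], [0.0, 0.0, 0.0], 1],[[0.0, 0.0, 0.045], [0.0, 0.0, 0.0], 1],[[0.0, 0.0, 0.045], [0.0, 0.0, 0.0], 1],[[0.0, 0.0, 0.045], [0.0, 0.0, 0.0], 1],[[0.0, 0.0, 0.045], [0.0, 0.0, 0.0], 1],[[0.0, 0.0, 0.0], [0.0, 0.0, 0.0], 1],[[0.0, 0.0, 0.0], [0.0, 0.0, 0.0], 1],[[0.0, 0.0, 0.0], [0.0, 0.0, 0.0], 1],
```

Emit:
apply_moves:
  steps:
    - [[-0.0044,-0.001,0.0696],[0,0.0278,0],1]
    - [[-0.0104,-0.001,0.069],[0,0.0278,0],1]
    - [[-0.0163,-0.001,0.0678],[0,0.0278,0],1]
    - [[-0.0223,-0.001,0.066],[0,0.0278,0],1]
    - [[-0.028,-0.001,0.064],[0,0.0278,0],1]
    - [[-0.0333,-0.001,0.061],[0,0.0278,0],1]
    - [[-0.0386,0,0.058],[0,0.0278,0],1]
    - [[-0.0434,0,0.0545],[0,0.0278,0],1]

```text
clock: 2.77
eef_pos: [0.5819, -0.025, 0.1186]
tool_rot: [0.228, 0.911, 0.084, -0.334]
ft_force: [1.3, -0.1, 0.0]
grip_width: 0.0855
grasp_force: 0.0
```

Run:
```python
from h import *
im,d=camera("scene"); im2,_=camera("top")
a=cv2.resize(im[170:320,310:500],None,fx=4,fy=4,interpolation=cv2.INTER_CUBIC); cv2.imwrite("pics/s1.png",a[:,:,::-1])
p,R=now()
b=tcp(69.3,80,40,5)
plan([(*b,5),(*b,3)],1,p,R)
```

```text
t 2.87 o,y,z [ 99.1   3.3 104. ] beta 41.4 err [ 0.4 -0.   0.3] w 85.8 gf 0.0 F [-2.   0.6 -2.7] j [-0.15  1.08  0.87  2.05  0.22  0.27]
[[0.0066, 0.0035, 0.0326], [-0.0005, -0.0015, -0.0003], 1],[[0.0068, 0.0035, 0.0327], [-0.0004, -0.0016, -0.0003], 1],[[0.0069, 0.0035, 0.0326], [-0.0005, -0.0015, -0.0004], 1],[[0.0071, 0.0034, 0.0325], [-0.0005, -0.0016, -0.0003], 1],[[0.0072, 0.0034, 0.0326], [-0.0005, -0.0015, -0.0003], 1],[[0.0, -0.0, -0.0], [0.0, -0.0, 0.0], 1],[[0.0, -0.0, -0.0], [0.0, -0.0, 0.0], 1],[[0.0, -0.0, -0.0], [0.0, -0.0, 0.0], 1],
```

View pics/s1.png

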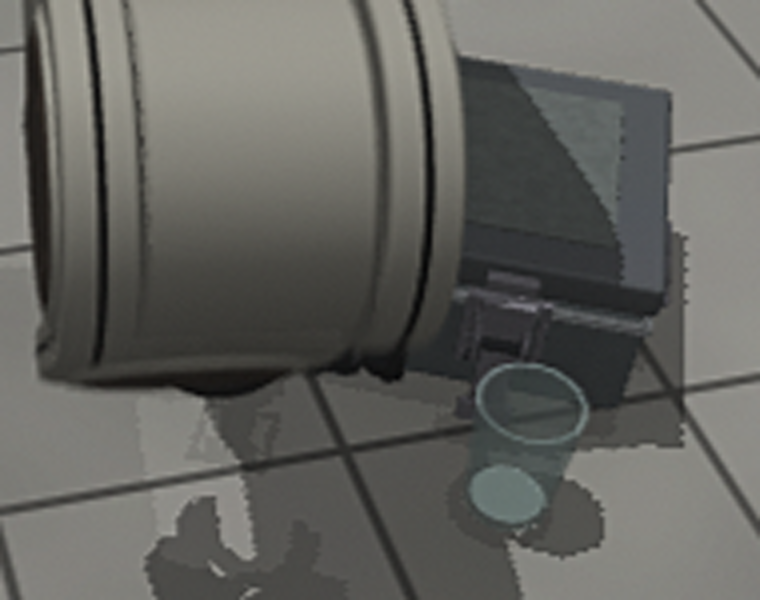

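The arm hides the open latch in this view; the fastened latch at (505,330) and the beaker at (530,400) are undisturbed. Joint 4 is near its range, so I will use a smaller tilt of 30 degrees.

Run:
```python
from h import *
p,R=now()
a=tcp(69.3,80,30,40);b=tcp(69.3,80,30,5)
plan([(*a,3),(*b,4),(*b,1)],1,p,R)
```

```text
t 2.87 o,y,z [ 99.1   3.3 104. ] beta 41.4 err [ 0.4 -0.   0.3] w 85.8 gf 0.0 F [-2.   0.6 -2.7] j [-0.15  1.08  0.87  2.05  0.22  0.27]
[[0.024, 0.0054, -0.0026], [-0.0008, -0.0211, -0.0005], 1],[[0.0237, 0.0055, -0.0042], [-0.0009, -0.0211, -0.0004], 1],[[0.0234, 0.0055, -0.0057], [-0.0008, -0.0211, -0.0005], 1],[[0.0, -0.0, 0.0437], [-0.0, 0.0, 0.0], 1],[[0.0, -0.0, 0.0438], [-0.0, 0.0, 0.0], 1],[[0.0, -0.0, 0.0437], [-0.0, 0.0, 0.0], 1],[[0.0001, -0.0, 0.0438], [-0.0, 0.0, 0.0], 1],[[-0.0, -0.0, -0.0], [-0.0, 0.0, 0.0], 1],
```

Emit:
apply_moves:
  steps:
    - [[0.024,0.0055,-0.0026],[-0.001,-0.0211,-0.0005],1]
    - [[0.0237,0.0055,-0.0042],[-0.001,-0.0211,-0.0005],1]
    - [[0.0234,0.0055,-0.0057],[-0.001,-0.0211,-0.0005],1]
    - [[0,0,0.03],[0,0,0],1]
    - [[0,0,0.03],[0,0,0],1]
    - [[0,0,0],[0,0,0],1]
    - [[0,0,0],[0,0,0],1]
    - [[0,0,0],[0,0,0],1]

```text
clock: 3.53
eef_pos: [0.5697, -0.0147, 0.119]
tool_rot: [0.234, 0.94, 0.065, -0.239]
ft_force: [0.2, 0.2, 0.7]
grip_width: 0.0852
grasp_force: 0.0
```

Run:
```python
from h import *
p,R=now()
b=tcp(69.3,80,30,5)
plan([(*b,4)],1,p,R)
```

```text
t 3.53 o,y,z [ 86.1  -2.1 119. ] beta 28.7 err [-0.5 -0.  -0.3] w 85.2 gf 0.0 F [ 0.  -0.3  0.7] j [-0.12  0.83  0.52  1.73  0.18  0.33]
[[-0.0051, -0.003, 0.0466], [0.0007, 0.0018, 0.0004], 1],[[-0.0053, -0.0029, 0.0466], [0.0007, 0.0019, 0.0004], 1],[[-0.0057, -0.0028, 0.0465], [0.0007, 0.0018, 0.0005], 1],[[-0.0059, -0.0027, 0.0465], [0.0007, 0.0019, 0.0004], 1],
```

Emit:
apply_moves:
  steps:
    - [[-0.005,-0.003,0.0466],[0.0007,0.0018,0.0004],1]
    - [[-0.0055,-0.003,0.0466],[0.0007,0.0018,0.0004],1]
    - [[-0.0057,-0.003,0.0465],[0.0007,0.0018,0.0004],1]
    - [[-0.006,-0.0025,0.0465],[0.0007,0.0018,0.0004],1]
    - [[0,0,0],[0,0,0],1]
    - [[0,0,0],[0,0,0],1]
    - [[0,0,0],[0,0,0],1]
    - [[0,0,0],[0,0,0],1]

```text
clock: 4.2
eef_pos: [0.5564, -0.0096, 0.085]
tool_rot: [0.235, 0.937, 0.063, -0.25]
ft_force: [-0.6, 0.4, -0.2]
grip_width: 0.0854
grasp_force: 0.0
```

Run:
```python
from h import *
p,R=now()
b=tcp(69.3,80,30,5)
plan([(*b,1)],0,p,R)
```

```text
t 4.2 o,y,z [72.  -0.3 85. ] beta 29.9 err [-0. -0. -0.] w 85.4 gf 0.0 F [-0.7 -0.1 -0.2] j [-0.11  0.85  0.45  1.66  0.19  0.33]
[[-0.0008, -0.0015, 0.0035], [0.0001, 0.0007, 0.0003], 0],
```

Emit:
apply_moves:
  steps:
    - [[0,-0.0015,0.003],[0,0,0],0.45]
    - [[0,0,0],[0,0,0],0.45]
    - [[0,0,0],[0,0,0],0.4]
    - [[0,0,0],[0,0,0],0.4]
    - [[0,0,0],[0,0,0],0.4]
    - [[0,0,0],[0,0,0],0.4]
    - [[0,0,0],[0,0,0],0.4]
    - [[0,0,0],[0,0,0],0.4]

```text
clock: 4.87
eef_pos: [0.5565, -0.0091, 0.0844]
tool_rot: [0.235, 0.937, 0.064, -0.25]
ft_force: [4.6, 3.0, 0.8]
grip_width: 0.038
grasp_force: 60.0
```

```bash
cat > traj.py <<'E'
from h import *
def bar(g,f):
    pin=np.array([20,60])+16*np.array([np.cos(np.radians(f-27)),np.sin(np.radians(f-27))])
    return pin+41.8*np.array([np.cos(np.radians(g)),np.sin(np.radians(g))])
def traj(g0,f0,g1,f1,b0,n,G,db=None):
    """from measured pose: loop angle g, lever f; tool rotates along with the loop; bar at fixed tool offset"""
    p,R=now(); B=world(*np.insert(bar(g0,f0),1,0)); off=R.inv().apply(B-p); print("bar off in tool mm",np.round(off*1000,1))
    off[1]=R.inv().apply(lat(p)[1]/1000*-CY)[1]*-1*0+off[1]
    segs=[]
    for i in range(1,n+1):
        g=g0+(g1-g0)*i/n; f=f0+(f1-f0)*i/n; Rn=Rt(b0-(g-g0)*(1 if db is None else db))
        segs.append((world(*np.insert(bar(g,f),1,0))-Rn.apply(off),Rn,1))
    return plan(segs,G,p,R)
E
python3 - <<'E'
from traj import *
print(bar(36,10)); traj(36,10,76,32,30,13,0.4)
E
```

```text
[69.11778646 79.89147627]
t 4.87 o,y,z [71.8 -0.8 84.4] beta 29.9 err [-0.1 -0.  -0.1] w 38.0 gf 60.0 F [ 2.6 -4.8  0.8] j [-0.11  0.85  0.45  1.66  0.19  0.33]
bar off in tool mm [ 0.1 -0.8  5.2]
[[0.0122, 0.0001, -0.0066], [0.0005, -0.0163, 0.0005], 0.4],[[0.0123, -0.0, -0.0066], [-0.0, -0.0171, -0.0], 0.4],[[0.0123, -0.0, -0.0066], [-0.0, -0.017, -0.0], 0.4],[[0.0121, -0.0, -0.0066], [-0.0, -0.0171, -0.0], 0.4],[[0.0122, -0.0, -0.0066], [-0.0, -0.0171, -0.0], 0.4],[[0.012, -0.0, -0.0066], [-0.0, -0.0171, -0.0], 0.4],[[0.012, -0.0, -0.0067], [-0.0, -0.0171, -0.0], 0.4],[[0.012, -0.0, -0.0066], [-0.0, -0.0171, -0.0], 0.4],
[[0.0119, -0.0, -0.0066], [-0.0, -0.0171, -0.0], 0.4],[[0.0118, -0.0, -0.0067], [-0.0, -0.0171, -0.0], 0.4],[[0.0118, -0.0, -0.0066], [-0.0, -0.0171, -0.0], 0.4],[[0.0117, -0.0, -0.0067], [-0.0, -0.0171, -0.0], 0.4],[[0.0116, -0.0001, -0.0066], [-0.0, -0.0171, -0.0], 0.4],
```

Emit:
apply_moves:
  steps:
    - [[0.0122,0,-0.0066],[0.0005,-0.0165,0.0005],0.4]
    - [[0.0122,0,-0.0066],[0,-0.017,0],0.4]
    - [[0.0122,0,-0.0066],[0,-0.017,0],0.4]
    - [[0.0122,0,-0.0066],[0,-0.017,0],0.4]
    - [[0.0122,0,-0.0066],[0,-0.017,0],0.4]
    - [[0.012,0,-0.0066],[0,-0.017,0],0.4]
    - [[0.012,0,-0.0066],[0,-0.017,0],0.4]
    - [[0.012,0,-0.0066],[0,-0.017,0],0.4]

```text
clock: 5.53
eef_pos: [0.543, -0.0019, 0.1005]
tool_rot: [0.243, 0.969, 0.011, -0.045]
ft_force: [3.2, 3.7, -1.9]
grip_width: 0.0381
grasp_force: 60.3
```

Emit:
apply_moves:
  steps:
    - [[0.012,0,-0.0066],[0,-0.017,0],0.4]
    - [[0.0118,0,-0.0066],[0,-0.017,0],0.4]
    - [[0.0118,0,-0.0066],[0,-0.017,0],0.4]
    - [[0.0117,0,-0.0066],[0,-0.017,0],0.4]
    - [[0.0117,0,-0.0066],[0,-0.017,0],0.4]
    - [[0,0,0],[0,0,0],0.4]
    - [[0,0,0],[0,0,0],0.4]
    - [[0,0,0],[0,0,0],0.4]

```text
clock: 6.2
eef_pos: [0.5325, 0.0037, 0.1072]
tool_rot: [0.242, 0.967, -0.021, 0.083]
ft_force: [3.2, 4.6, -1.1]
grip_width: 0.0381
grasp_force: 60.9
```

Run:
```python
from traj import *
print(bar(76,32)); p,R=now(); print(lat(p+R.apply([.0001,0,.0052])))
im,d=camera("scene"); cv2.imwrite("pics/s2.png",cv2.resize(im[170:320,310:500],None,fx=4,fy=4,interpolation=cv2.INTER_CUBIC)[:,:,::-1])
```

```text
[ 46.05145041 101.95285324]
t 6.2 o,y,z [ 44.6  -0.8 107.2] beta -9.8 err [-0.  -0.  -0.1] w 38.1 gf 60.9 F [ 0.7 -5.6 -1.1] j [ 0.05  0.31 -0.31  0.81 -0.09  0.54]
[ 45.39247025  -0.76522935 102.04507098]
```

View pics/s2.png

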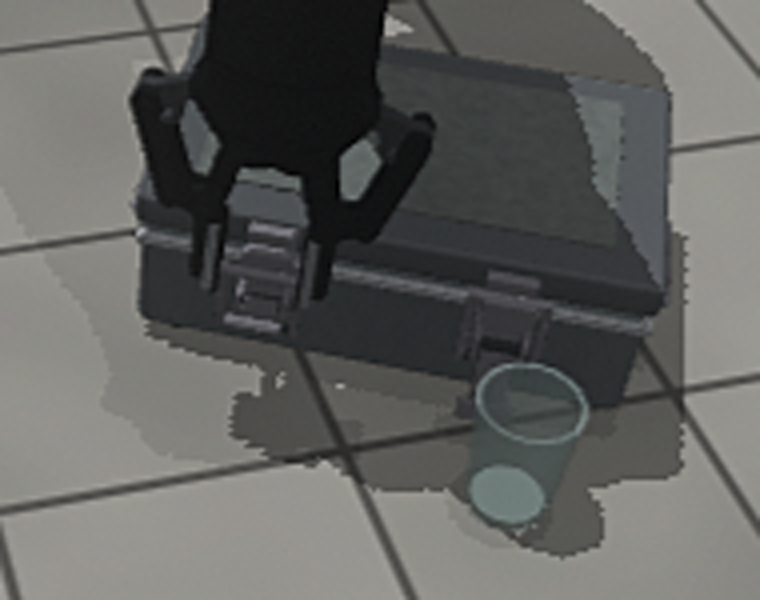

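The pads at (210,270) and (320,275) hold the raised loop between them, and the case and beaker are unchanged. I will regrip with the tool tilted outward about the bar.

Run:
```python
from traj import *
p,R=now(); B=lat(p+R.apply([.0001,0,.0052]))
seg=[]
for i in range(1,9):
    b=-9.8+39.8*i/8; seg.append((*tcp(B[0],B[2],b,5),1))
plan(seg,1,p,R)
```

```text
t 6.25 o,y,z [ 44.7  -0.8 107.2] beta -9.8 err [-0.  -0.  -0.1] w 38.1 gf 60.9 F [ 1.7 -4.4 -0.9] j [ 0.05  0.31 -0.3   0.81 -0.09  0.54]
[[-0.0017, -0.004, 0.0011], [0.0, 0.0276, 0.0003], 1],[[-0.0021, 0.0, 0.0001], [0.0, 0.0276, 0.0], 1],[[-0.0022, 0.0, 0.0001], [0.0, 0.0277, 0.0], 1],[[-0.0022, 0.0, 0.0001], [0.0, 0.0276, 0.0], 1],[[-0.0021, 0.0, 0.0001], [0.0, 0.0276, 0.0], 1],[[-0.0022, 0.0, 0.0001], [0.0, 0.0277, 0.0], 1],[[-0.0022, 0.0, 0.0001], [0.0, 0.0276, 0.0], 1],[[-0.0021, 0.0, 0.0001], [0.0, 0.0276, 0.0], 1],
```

Emit:
apply_moves:
  steps:
    - [[0,0,0],[0,0,0],0.6]
    - [[0,0,0],[0,0,0],0.7]
    - [[0,0,0],[0,0,0],0.8]
    - [[0,0,0],[0,0,0],0.8]
    - [[0,0,0],[0,0,0],0.8]
    - [[0,0,0],[0,0,0],0.8]
    - [[0,0,0],[0,0,0],0.8]
    - [[0,0,0],[0,0,0],0.8]

```text
clock: 6.92
eef_pos: [0.5322, 0.0028, 0.1068]
tool_rot: [0.243, 0.966, -0.022, 0.082]
ft_force: [-0.2, 0.1, 0.1]
grip_width: 0.0685
grasp_force: 0.0
```

Emit:
apply_moves:
  steps:
    - [[-0.0017,-0.002,0],[0,0.0277,0],0.8]
    - [[-0.0021,0,0],[0,0.0277,0],0.8]
    - [[-0.0022,0,0],[0,0.0277,0],0.8]
    - [[-0.0022,0,0],[0,0.0277,0],0.8]
    - [[-0.0022,0,0],[0,0.0277,0],0.8]
    - [[-0.0022,0,0],[0,0.0277,0],0.8]
    - [[-0.0022,0,0],[0,0.0277,0],0.8]
    - [[-0.0022,0,0],[0,0.0277,0],0.8]

```text
clock: 7.58
eef_pos: [0.5355, 0.0008, 0.1068]
tool_rot: [0.235, 0.936, 0.063, -0.253]
ft_force: [0.6, -0.6, -0.4]
grip_width: 0.0685
grasp_force: 0.0
```

Emit:
apply_moves:
  steps:
    - [[0,0,0],[0,0,0],0.8]
    - [[0,0,0],[0,0,0],0.8]
    - [[0,0,0],[0,0,0],0.4]
    - [[0,0,0],[0,0,0],0.4]
    - [[0,0,0],[0,0,0],0.4]
    - [[0,0,0],[0,0,0],0.4]
    - [[0,0,0],[0,0,0],0.4]
    - [[0,0,0],[0,0,0],0.4]

```text
clock: 8.25
eef_pos: [0.5358, 0.0019, 0.1078]
tool_rot: [0.235, 0.937, 0.063, -0.251]
ft_force: [2.8, 4.0, 2.5]
grip_width: 0.0379
grasp_force: 60.2
```

Run:
```python
from traj import *
from scipy.optimize import fsolve
g,f=76.5,32.3   # estimate
p,R=now(); print(bar(76,32),lat(p+R.apply([0,0,.005])))
# path: to (g=117,f=38)
im,d=camera("scene"); 
Q=lat(cloud("scene",d))[d>0]; m=(abs(Q[:,1])<17)&(Q[:,0]>29)&(Q[:,0]<80)&(Q[:,2]>40)&(Q[:,2]<110); Q=Q[m]
for z in range(50,110,5):
    k=Q[(Q[:,2]>=z)&(Q[:,2]<z+5)]
    print(z,len(k),np.round(k.mean(0)) if len(k) else '',np.round(np.percentile(k[:,0],[5,95])) if len(k) else '')
traj(76,32,117,38,30,14,0.4)
```

```text
t 8.25 o,y,z [ 48.4  -0.7 107.8] beta 30.0 err [-0. -0. -0.] w 37.9 gf 60.2 F [ 0.6 -4.9  2.5] j [-0.1   0.79  0.39  1.66  0.19  0.34]
[ 46.05145041 101.95285324] [ 45.86502818  -0.69533482 103.43338223]
50 0  
55 1 [ 37. -16.  58.] [37. 37.]
60 9 [37. -1. 62.] [34. 40.]
65 14 [34.  0. 68.] [30. 38.]
70 18 [40.  2. 73.] [36. 44.]
75 27 [52.  0. 78.] [42. 63.]
80 50 [59. -1. 82.] [44. 64.]
85 2 [44. 16. 88.] [43. 45.]
90 4 [45. 16. 92.] [43. 46.]
95 7 [47.  4. 99.] [45. 48.]
100 36 [ 47.  -2. 102.] [45. 49.]
105 0  
t 8.3 o,y,z [ 48.4  -0.7 107.6] beta 30.0 err [-0. -0. -0.] w 37.7 gf 60.2 F [ 1.  -6.   1.8] j [-0.1   0.79  0.39  1.66  0.19  0.34]
bar off in tool mm [-0.8 -0.7  6. ]
[[0.0121, 0.0, 0.003], [0.0002, -0.0162, 0.0001], 0.4],[[0.012, 0.0, 0.0029], [0.0, -0.0163, 0.0], 0.4],[[0.012, 0.0, 0.0029], [0.0, -0.0163, 0.0], 0.4],[[0.012, 0.0, 0.003], [0.0, -0.0163, 0.0], 0.4],[[0.012, 0.0, 0.0029], [0.0, -0.0162, 0.0], 0.4],[[0.012, 0.0, 0.0029], [0.0, -0.0163, 0.0], 0.4],[[0.0119, 0.0, 0.0029], [0.0001, -0.0163, 0.0], 0.4],[[0.0119, 0.0, 0.0028], [-0.0, -0.0162, 0.0], 0.4],
[[0.0119, 0.0, 0.0029], [-0.0, -0.0163, 0.0], 0.4],[[0.0118, 0.0, 0.0029], [-0.0, -0.0163, 0.0], 0.4],[[0.0118, 0.0, 0.0028], [-0.0, -0.0162, 0.0], 0.4],[[0.0118, 0.0, 0.0029], [-0.0, -0.0163, 0.0], 0.4],[[0.0118, 0.0, 0.0028], [-0.0, -0.0163, 0.0], 0.4],[[0.0118, 0.0, 0.0029], [-0.0, -0.0163, 0.0], 0.4],
```

Emit:
apply_moves:
  steps:
    - [[0.012,0,0.0028],[0,-0.0163,0],0.4]
    - [[0.012,0,0.0028],[0,-0.0163,0],0.4]
    - [[0.012,0,0.0028],[0,-0.0163,0],0.4]
    - [[0.012,0,0.0028],[0,-0.0163,0],0.4]
    - [[0.012,0,0.0028],[0,-0.0163,0],0.4]
    - [[0.012,0,0.0028],[0,-0.0163,0],0.4]
    - [[0.012,0,0.0028],[0,-0.0163,0],0.4]
    - [[0.012,0,0.0028],[0,-0.0163,0],0.4]

```text
clock: 8.97
eef_pos: [0.5183, 0.0112, 0.1091]
tool_rot: [0.243, 0.968, 0.014, -0.054]
ft_force: [2.4, 5.2, -1.9]
grip_width: 0.0377
grasp_force: 60.3
```

Emit:
apply_moves:
  steps:
    - [[0.0118,0,0.0028],[0,-0.0163,0],0.4]
    - [[0.0118,0,0.0028],[0,-0.0163,0],0.4]
    - [[0.0118,0,0.0028],[0,-0.0163,0],0.4]
    - [[0.0118,0,0.0028],[0,-0.0163,0],0.4]
    - [[0.0118,0,0.0028],[0,-0.0163,0],0.4]
    - [[0.0118,0,0.0028],[0,-0.0163,0],0.4]
    - [[0,0,0],[0,0,0],0.4]
    - [[0,0,0],[0,0,0],0.4]

```text
clock: 9.63
eef_pos: [0.5054, 0.0182, 0.1059]
tool_rot: [0.241, 0.966, -0.023, 0.093]
ft_force: [1.8, 5.1, -0.3]
grip_width: 0.0379
grasp_force: 60.9
```

Run:
```python
from traj import *
p,R=now(); print(bar(117,38),lat(p+R.apply([-.0008,0,.006])))
im,d=camera("top"); im2,d2=camera("scene")
cv2.imwrite("pics/s3.png",cv2.resize(im2[190:290,330:430],None,fx=6,fy=6,interpolation=cv2.INTER_CUBIC)[:,:,::-1])
for n,dd in(("top",d),("scene",d2)):
    Q=lat(cloud(n,dd))[dd>0]; m=(abs(Q[:,1])<17)&(Q[:,0]>-5)&(Q[:,0]<80)&(Q[:,2]>40)&(Q[:,2]<115); Q=Q[m]
    for b in range(0,70,5):
        k=Q[(Q[:,0]>=b)&(Q[:,0]<b+5)]
        print(b,len(k),np.round(k.mean(0)) if len(k) else '',np.round(np.percentile(k[:,2],[5,95])) if len(k) else '')
plan([(p+OUT*(16.3-lat(p+R.apply([-.0008,0,.006]))[0])/1000-np.array([0,0,.010]),R,8)],.4,p,R)
```

```text
t 9.63 o,y,z [ 13.9  -0.7 105.9] beta -11.0 err [-0.1 -0.  -0.1] w 37.9 gf 60.9 F [-0.8 -5.3 -0.3] j [ 0.1   0.26 -0.39  0.76 -0.11  0.58]
[ 16.72923205 100.29701664] [ 15.86558425  -0.71070524 100.14486452]
0 0  
5 0  
10 0  
15 0  
20 8 [24. 11. 87.] [67. 98.]
25 19 [28.  6. 77.] [64. 96.]
30 39 [33.  1. 69.] [63. 75.]
35 48 [37. -0. 70.] [63. 75.]
40 28 [42.  0. 77.] [74. 79.]
45 32 [48.  0. 80.] [77. 84.]
50 44 [53. -1. 83.] [81. 86.]
55 48 [57.  0. 87.] [84. 89.]
60 19 [61.  0. 87.] [85. 88.]
65 0  
0 100 [ 2. -1. 77.] [50. 98.]
5 32 [ 7. -2. 75.] [47. 95.]
10 24 [12.  1. 85.] [ 62. 100.]
15 66 [18. -2. 91.] [ 61. 101.]
20 76 [23.  0. 82.] [59. 96.]
25 65 [26.  0. 84.] [65. 96.]
30 18 [32.  4. 71.] [64. 77.]
35 13 [37. -3. 66.] [61. 73.]
40 9 [42. -1. 76.] [76. 77.]
45 4 [49. -7. 81.] [80. 81.]
50 7 [53. -2. 83.] [83. 84.]
55 25 [58. -0. 86.] [84. 88.]
60 20 [61. -1. 85.] [84. 88.]
65 0  
[[0.0009, -0.0, 0.0062], [0.0, 0.0, 0.0], 0.4],[[0.001, -0.0, 0.0062], [0.0, 0.0, 0.0], 0.4],[[0.0009, -0.0, 0.0062], [0.0, 0.0, 0.0], 0.4],[[0.0009, -0.0, 0.0061], [0.0, 0.0, 0.0], 0.4],[[0.0009, -0.0, 0.0062], [0.0, 0.0, 0.0], 0.4],[[0.001, -0.0, 0.0062], [0.0, 0.0, 0.0], 0.4],[[0.0009, -0.0, 0.0062], [0.0, 0.0, 0.0], 0.4],[[0.0009, -0.0, 0.0062], [0.0, 0.0, 0.0], 0.4],
```

View pics/s3.png

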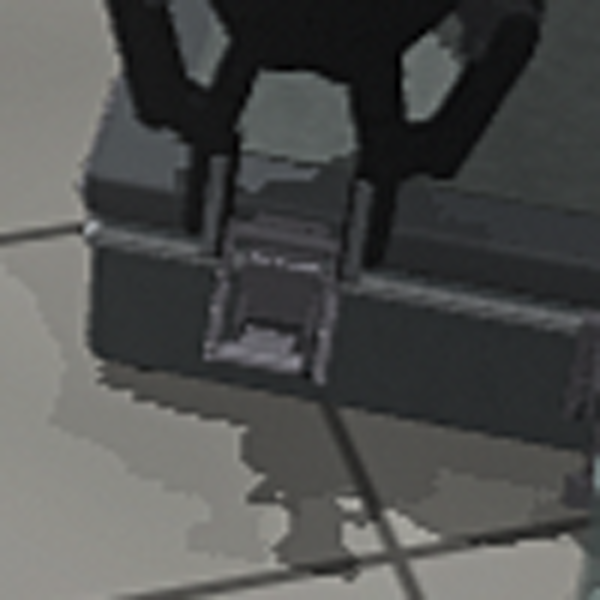

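The bar sits at about (285,225), right behind and above the keeper lip at (280,255), with the legs outside the ends. Lowering it straight in.

Emit:
apply_moves:
  steps:
    - [[0.001,0,0.0062],[0,0,0],0.4]
    - [[0.001,0,0.0062],[0,0,0],0.4]
    - [[0.001,0,0.0062],[0,0,0],0.4]
    - [[0.001,0,0.0062],[0,0,0],0.4]
    - [[0.001,0,0.0062],[0,0,0],0.4]
    - [[0.001,0,0.0062],[0,0,0],0.4]
    - [[0.001,0,0.0062],[0,0,0],0.4]
    - [[0.001,0,0.0062],[0,0,0],0.4]

```text
clock: 10.4
eef_pos: [0.5057, 0.0181, 0.097]
tool_rot: [0.242, 0.966, -0.022, 0.093]
ft_force: [-8.1, 6.8, 21.1]
grip_width: 0.0377
grasp_force: 62.8
```

Emit:
apply_moves:
  steps:
    - [[0,0,0],[0,0,0],0.4]
    - [[0,0,0],[0,0,0],0.4]
    - [[0,0,0],[0,0,0],0.4]
    - [[0,0,0],[0,0,0],0.4]
    - [[0,0,0],[0,0,0],0.4]
    - [[0,0,0],[0,0,0],0.4]
    - [[0,0,0],[0,0,0],0.4]
    - [[0,0,0],[0,0,0],0.4]

```text
clock: 11.07
eef_pos: [0.5056, 0.0181, 0.097]
tool_rot: [0.242, 0.966, -0.022, 0.093]
ft_force: [-5.3, 7.2, 12.5]
grip_width: 0.0377
grasp_force: 62.0
```

Run:
```python
from traj import *
p,R=now(); print(lat(p+R.apply([-.0008,0,.006])))
im,d=camera("top"); im2,d2=camera("scene")
for n,dd in(("top",d),("scene",d2)):
    Q=lat(cloud(n,dd))[dd>0]; m=(abs(Q[:,1])<22)&(Q[:,0]>-5)&(Q[:,0]<80)&(Q[:,2]>40)&(Q[:,2]<115); Q=Q[m]
    for b in range(0,70,5):
        k=Q[(Q[:,0]>=b)&(Q[:,0]<b+5)]
        print(b,len(k),np.round(k.mean(0)) if len(k) else '',np.round(np.percentile(k[:,2],[5,95])) if len(k) else '')
```

```text
t 11.07 o,y,z [14.1 -0.8 97. ] beta -11.0 err [-0.1 -0.  -0.1] w 37.7 gf 62.0 F [-8.1 -3.9 12.5] j [ 0.09  0.27 -0.4   0.74 -0.1   0.58]
[16.03612362 -0.7698666  91.2807552 ]
0 0  
5 0  
10 0  
15 0  
20 9 [24. 13. 87.] [ 61. 109.]
25 23 [28. 11. 74.] [60. 97.]
30 51 [33.  4. 59.] [54. 64.]
35 33 [37.  1. 59.] [53. 63.]
40 26 [43.  1. 60.] [58. 61.]
45 27 [47. -0. 60.] [57. 62.]
50 25 [52. -0. 59.] [58. 61.]
55 41 [58.  0. 59.] [56. 61.]
60 41 [62.  0. 59.] [57. 61.]
65 33 [67. -0. 58.] [56. 60.]
0 120 [ 2.  0. 78.] [50. 97.]
5 65 [ 8. -0. 84.] [55. 96.]
10 16 [13.  4. 87.] [ 65. 108.]
15 54 [18.  1. 81.] [60. 95.]
20 141 [23.  0. 84.] [ 60. 111.]
25 120 [27. -0. 76.] [57. 95.]
30 58 [33. -2. 57.] [49. 64.]
35 23 [37.  0. 58.] [52. 62.]
40 19 [42. -1. 59.] [57. 61.]
45 18 [48. -1. 59.] [57. 61.]
50 19 [52. -1. 58.] [56. 61.]
55 25 [58. -3. 58.] [56. 60.]
60 31 [63.  0. 58.] [56. 60.]
65 36 [67. -0. 57.] [54. 59.]
```

Bar seated in the trough (floor contact force felt, lever near level). Release and lift away.

Emit:
apply_moves:
  steps:
    - [[0,0,0],[0,0,0],0.6]
    - [[0,0,0],[0,0,0],0.8]
    - [[0,0,0],[0,0,0],0.8]
    - [[0,0,0],[0,0,0],0.8]
    - [[0,0,0],[0,0,0],0.8]
    - [[0,0,0],[0,0,0],0.8]
    - [[0,0,-0.06],[0,0,0],0.8]
    - [[0,0,-0.1],[0,0,0],0.8]

```text
clock: 11.83
eef_pos: [0.4989, 0.019, 0.1246]
tool_rot: [0.243, 0.966, -0.025, 0.09]
ft_force: [0.5, 1.1, 0.1]
grip_width: 0.0683
grasp_force: 0.0
```

Emit:
apply_moves:
  steps:
    - [[0,0,-0.15],[0,0,0],0.8]
    - [[-0.1,0,-0.08],[0,0.038,0],0]
    - [[-0.15,0,-0.05],[0,0.038,0],0]
    - [[-0.15,0,0],[0,0.038,0],0]
    - [[-0.1,0,0],[0,0.038,0],0]
    - [[-0.05,0,0],[0,0.038,0],0]
    - [[0,0,0],[0,0,0],0]
    - [[0,0,0],[0,0,0],0]

```text
clock: 12.5
eef_pos: [0.584, -0.026, 0.1709]
tool_rot: [0.24, 0.951, 0.044, -0.19]
ft_force: [0.3, -0.5, -0.3]
grip_width: 0.0001
grasp_force: 0.0
```

Run:
```python
from traj import *
im,d=camera("top"); im2,d2=camera("scene"); now()
a=cv2.resize(im[190:265,230:330],None,fx=5,fy=5,interpolation=cv2.INTER_CUBIC);b=cv2.resize(im2[215:290,330:410],None,fx=5,fy=5,interpolation=cv2.INTER_CUBIC)
cv2.imwrite("pics/s4.png",cv2.resize(np.hstack([a,b]),None,fx=.85,fy=.85)[:,:,::-1])
for n,dd in(("top",d),("scene",d2)):
    Q=lat(cloud(n,dd))[dd>0]; m=(abs(Q[:,1])<22)&(Q[:,0]>-5)&(Q[:,0]<80)&(Q[:,2]>20)&(Q[:,2]<105); Q=Q[m]
    for b in range(0,75,5):
        k=Q[(Q[:,0]>=b)&(Q[:,0]<b+5)]
        print(b,len(k),np.round(k.mean(0)) if len(k) else '',np.round(np.percentile(k[:,2],[5,95])) if len(k) else '')
```

```text
t 12.6 o,y,z [1.027e+02 1.000e-01 1.788e+02] beta 21.9 err [ 0.2 -0.   0.1] w -0.0 gf 0.0 F [-0.3  0.   1.4] j [-0.11  0.74  0.55  1.74  0.14  0.36]
0 0  
5 0  
10 0  
15 0  
20 0  
25 0  
30 0  
35 0  
40 0  
45 0  
50 0  
55 0  
60 0  
65 0  
70 0  
0 71 [ 2. -5. 55.] [25. 83.]
5 23 [ 7. -4. 72.] [53. 93.]
10 11 [12. -6. 83.] [64. 95.]
15 33 [18. -9. 75.] [60. 93.]
20 81 [23. -4. 73.] [55. 95.]
25 72 [27. -4. 72.] [59. 94.]
30 59 [33.  0. 58.] [50. 66.]
35 26 [37. -2. 58.] [52. 62.]
40 18 [42. -1. 60.] [58. 62.]
45 14 [48. -1. 60.] [58. 62.]
50 19 [52.  1. 59.] [57. 61.]
55 24 [57. -1. 59.] [57. 61.]
60 32 [62. -1. 59.] [57. 60.]
65 36 [67. -2. 57.] [54. 61.]
70 0
```

View pics/s4.png

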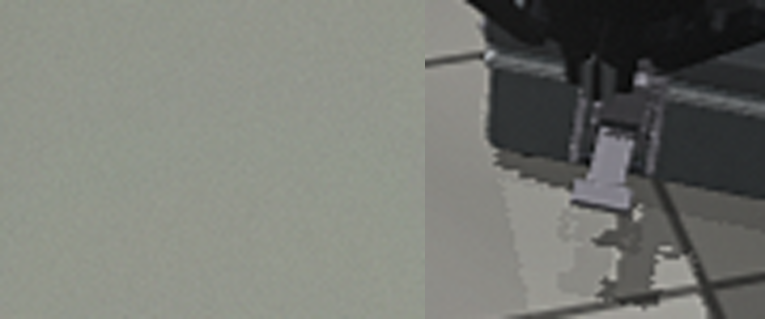

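The right half shows the legs standing at (582,125) and (655,130), up to the keeper, with the lever level at (605,170). The arm fills the top view. Next is the push.

```bash
cat >> traj.py <<'E'
def push(f,b=24,r=40,w=10,h=2.5,pen=0):
    f=np.radians(f); bb=np.radians(b); n=np.array([np.sin(f),-np.cos(f)]); l=np.array([np.cos(f),np.sin(f)])
    x=np.array([-np.cos(bb),np.sin(bb)]); s=np.sign(x@n); 
    k=np.clip((x@n)/.15,-1,1)
    C=np.array([20,60])+r*l-(h-pen)*n-0*x
    T=C-k*w*x      # face centre so that the leading corner is at C
    return tcp(T[0],T[1],b,17)
E
python3 - <<'E'
from traj import *
p,R=now()
a=push(15,r=42); print(lat(a[0]))
plan([(*a,6)],0,p,R)
E
```

```text
t 12.6 o,y,z [1.027e+02 1.000e-01 1.788e+02] beta 21.9 err [ 0.2 -0.   0.1] w -0.0 gf 0.0 F [-0.3  0.   1.4] j [-0.11  0.74  0.55  1.74  0.14  0.36]
[57.70090545  0.         92.88285367]
[[0.0081, 0.0004, 0.0805], [-0.0002, 0.002, -0.0001], 0],[[0.0077, 0.0003, 0.0805], [-0.0002, 0.0019, -0.0], 0],[[0.0072, 0.0003, 0.0805], [-0.0002, 0.002, -0.0001], 0],[[0.0066, 0.0002, 0.0806], [-0.0002, 0.002, -0.0], 0],[[0.0062, 0.0002, 0.0806], [-0.0001, 0.002, -0.0001], 0],[[0.0056, 0.0002, 0.0807], [-0.0002, 0.0019, -0.0], 0],
```

Emit:
apply_moves:
  steps:
    - [[0.008,0,0.08],[0,0.002,0],0]
    - [[0.008,0,0.08],[0,0.002,0],0]
    - [[0.007,0,0.08],[0,0.002,0],0]
    - [[0.007,0,0.08],[0,0.002,0],0]
    - [[0.006,0,0.06],[0,0.002,0],0]
    - [[0,0,0],[0,0,0],0]
    - [[0,0,0],[0,0,0],0]
    - [[0,0,0],[0,0,0],0]

```text
clock: 13.27
eef_pos: [0.5528, -0.0074, 0.116]
tool_rot: [0.238, 0.95, 0.049, -0.196]
ft_force: [-0.3, 0.8, 0.4]
grip_width: 0.0001
grasp_force: 0.0
```

Run:
```python
from traj import *
p,R=now()
p,R=plan([(*push(5,r=41),4)]+[(*push(f,r=41-(5-f)/77*5,pen=1.0),1) for f in np.linspace(0,-75,20)],0,p,R)
```

```text
t 13.27 o,y,z [ 67.8  -0.5 116. ] beta 23.3 err [ 0.1  0.  -0.1] w 0.1 gf 0.0 F [-0.6 -0.6  0.4] j [-0.09  0.72  0.34  1.57  0.15  0.37]
[[-0.0042, -0.0006, 0.0395], [-0.0001, 0.001, 0.0001], 0],[[-0.0044, -0.0006, 0.0394], [-0.0001, 0.001, 0.0001], 0],[[-0.0045, -0.0006, 0.0394], [-0.0001, 0.0011, 0.0001], 0],[[-0.0046, -0.0006, 0.0395], [-0.0001, 0.001, 0.0], 0],[[-0.0095, -0.0, 0.0207], [0.0, -0.0, 0.0], 0],[[-0.0045, -0.0, 0.0132], [0.0, -0.0, 0.0], 0],[[-0.0036, -0.0, 0.0135], [0.0, -0.0, 0.0], 0],[[-0.0026, -0.0, 0.0135], [0.0, -0.0, 0.0], 0],
[[-0.0041, -0.0, 0.0136], [0.0, -0.0, 0.0], 0],[[-0.0235, -0.0, 0.0137], [0.0, -0.0, 0.0], 0],[[-0.0228, -0.0, 0.0135], [0.0, -0.0, 0.0], 0],[[-0.0218, -0.0, 0.0134], [0.0, -0.0, 0.0], 0],[[-0.0207, -0.0001, 0.0132], [0.0, -0.0, 0.0], 0],[[-0.0031, 0.0, 0.013], [0.0, -0.0, 0.0], 0],[[0.0038, 0.0, 0.0126], [0.0, -0.0, 0.0], 0],[[0.0046, 0.0, 0.0122], [0.0, -0.0, 0.0], 0],
[[0.0055, 0.0, 0.0119], [0.0, -0.0, 0.0], 0],[[0.0062, 0.0, 0.0113], [0.0, -0.0, 0.0], 0],[[0.0069, 0.0, 0.0108], [0.0, -0.0, 0.0], 0],[[0.0077, 0.0, 0.0102], [0.0, -0.0, 0.0], 0],[[0.0082, 0.0, 0.0096], [0.0, -0.0, 0.0], 0],[[0.0088, 0.0, 0.009], [0.0, -0.0, 0.0], 0],[[0.0094, 0.0, 0.0082], [0.0, -0.0, 0.0], 0],[[0.0098, 0.0, 0.0076], [0.0, -0.0, 0.0], 0],
```

Emit:
apply_moves:
  steps:
    - [[-0.0044,-0.0006,0.0395],[0,0.001,0],0]
    - [[-0.0044,-0.0006,0.0395],[0,0.001,0],0]
    - [[-0.0044,-0.0006,0.0395],[0,0.001,0],0]
    - [[-0.0046,-0.0006,0.0395],[0,0.001,0],0]
    - [[-0.0095,0,0.0207],[0,0,0],0]
    - [[-0.0045,0,0.0132],[0,0,0],0]
    - [[-0.0036,0,0.0135],[0,0,0],0]
    - [[-0.0026,0,0.0135],[0,0,0],0]

```text
clock: 13.93
eef_pos: [0.5415, -0.003, 0.0695]
tool_rot: [0.238, 0.948, 0.05, -0.206]
ft_force: [-1.7, -0.6, 7.8]
grip_width: -0.0001
grasp_force: 3.0
```

Emit:
apply_moves:
  steps:
    - [[-0.004,0,0.0136],[0,0,0],0]
    - [[-0.0235,0,0.0137],[0,0,0],0]
    - [[-0.0228,0,0.0135],[0,0,0],0]
    - [[-0.0218,0,0.0134],[0,0,0],0]
    - [[-0.0207,0,0.0132],[0,0,0],0]
    - [[-0.003,0,0.013],[0,0,0],0]
    - [[0.0038,0,0.0126],[0,0,0],0]
    - [[0.0046,0,0.0122],[0,0,0],0]

```text
clock: 14.6
eef_pos: [0.5496, -0.007, 0.0429]
tool_rot: [0.238, 0.948, 0.05, -0.204]
ft_force: [1.6, -0.8, 2.4]
grip_width: 0.0002
grasp_force: 1.7
```

Run:
```python
from traj import *
p,R=now(); print(lat(push(-43,r=38,pen=1)[0]), "corner",lat(p+R.apply([.01,0,.017])))
p,R=plan([(*push(f,r=41-(5-f)/77*5,pen=1.0),1) for f in np.linspace(-47,-77,8)],0,p,R)
```

```text
t 14.6 o,y,z [64.8  0.6 42.9] beta 24.2 err [ 0.1 -0.   0. ] w 0.2 gf 1.7 F [ 1.8 -0.   2.4] j [-0.09  0.79  0.27  1.44  0.16  0.37]
[ 6.48644157e+01 -5.55111512e-14  4.66439992e+01] corner [48.68078716  0.6261561  31.46276445]
[[0.0133, 0.003, -0.0056], [-0.0007, -0.0011, -0.0002], 0],[[0.0067, -0.0, 0.0124], [0.0, 0.0, -0.0], 0],[[0.0075, -0.0, 0.0117], [0.0, 0.0, -0.0], 0],[[0.0084, -0.0, 0.011], [0.0, 0.0, -0.0], 0],[[0.0091, -0.0, 0.0103], [0.0, 0.0, -0.0], 0],[[0.0097, -0.0, 0.0095], [0.0, 0.0, -0.0], 0],[[0.0104, -0.0, 0.0087], [0.0, 0.0, -0.0], 0],[[0.0109, -0.0, 0.0078], [0.0, 0.0, -0.0], 0],
```

Emit:
apply_moves:
  steps:
    - [[0.0133,0.002,-0.005],[0,0,0],0]
    - [[0.0067,0,0.0124],[0,0,0],0]
    - [[0.0075,0,0.0117],[0,0,0],0]
    - [[0.0084,0,0.011],[0,0,0],0]
    - [[0.0091,0,0.0103],[0,0,0],0]
    - [[0.0097,0,0.0095],[0,0,0],0]
    - [[0.0104,0,0.0087],[0,0,0],0]
    - [[0.011,0,0.0078],[0,0,0],0]

```text
clock: 15.27
eef_pos: [0.5307, 0.0031, 0.0366]
tool_rot: [0.238, 0.948, 0.05, -0.206]
ft_force: [-0.2, 0.4, 0.6]
grip_width: 0.0003
grasp_force: 0.0
```

Run:
```python
from traj import *
p,R=now(); print("corner",lat(p+R.apply([.01,0,.017])))
im2,d2=camera("scene")
Q=lat(cloud("scene",d2))[d2>0]; m=(abs(Q[:,1])<16)&(Q[:,0]>8)&(Q[:,0]<100)&(Q[:,2]>5)&(Q[:,2]<105); Q=Q[m]
for z in range(5,105,5):
    k=Q[(Q[:,2]>=z)&(Q[:,2]<z+5)]
    print(z,len(k),np.round(k.mean(0)) if len(k) else '',np.round(np.percentile(k[:,0],[5,95])) if len(k) else '')
```

```text
t 15.27 o,y,z [43.4  0.6 36.6] beta 24.4 err [ 0.2 -0.   0. ] w 0.3 gf 0.0 F [-0.4 -0.3  0.6] j [-0.08  0.77  0.2   1.4   0.16  0.38]
corner [27.23379647  0.67631551 25.24435537]
5 0  
10 1 [ 26. -12.  15.] [26. 26.]
15 4 [ 25. -13.  17.] [24. 26.]
20 8 [48. -0. 23.] [45. 50.]
25 11 [48.  0. 27.] [46. 51.]
30 13 [51.  1. 32.] [48. 54.]
35 12 [53.  1. 37.] [50. 56.]
40 9 [56. -2. 42.] [53. 58.]
45 7 [59. -1. 47.] [56. 60.]
50 14 [60. -0. 52.] [55. 64.]
55 16 [64. -1. 58.] [60. 67.]
60 12 [67.  4. 62.] [64. 69.]
65 3 [66. -9. 68.] [63. 70.]
70 4 [78. -6. 74.] [77. 79.]
75 13 [80. -0. 77.] [79. 81.]
80 7 [82.  0. 82.] [81. 83.]
85 7 [ 84. -13.  87.] [83. 85.]
90 0  
95 0  
100 1 [ 94. -16. 101.] [94. 94.]
```

The contact force has dropped to zero and the tab is near (25,16), so it appears to have snapped home. Retreat and check.

Emit:
apply_moves:
  steps:
    - [[-0.05,0,-0.06],[0,0,0],0]
    - [[-0.08,0,-0.12],[0,0,0],0]
    - [[-0.08,0,-0.16],[0,0,0],0]
    - [[-0.05,0,-0.18],[0,0,0],0]
    - [[0.15,0,-0.13],[0,-0.03,0],0]
    - [[0.18,0,-0.08],[0,-0.03,0],0]
    - [[0.18,0,-0.08],[0,-0.03,0],0]
    - [[0.18,0,0],[0,-0.03,0],0]

```text
clock: 15.98
eef_pos: [0.5155, 0.0137, 0.2039]
tool_rot: [0.244, 0.97, 0.005, -0.019]
ft_force: [1.6, 1.3, 2.3]
grip_width: 0.0
grasp_force: 0.0
```

Emit:
apply_moves:
  steps:
    - [[0.18,0,0],[0,0,0],0]
    - [[0.18,0,0],[0,0,0],0]
    - [[0.18,0,0],[0,0,0],0]
    - [[0.1,0,0],[0,0,0],0]
    - [[0,0,0],[0,0,0],0]
    - [[0,0,0],[0,0,0],0]
    - [[0,0,0],[0,0,0],0]
    - [[0,0,0],[0,0,0],0]

```text
clock: 16.65
eef_pos: [0.4006, 0.0737, 0.2083]
tool_rot: [0.243, 0.97, 0.004, -0.023]
ft_force: [0.1, -0.3, -0.2]
grip_width: 0.0001
grasp_force: 0.0
```

Run:
```python
from traj import *
now(); im2,d2=camera("scene")
Q=lat(cloud("scene",d2))[d2>0]; m=(abs(Q[:,1])<22)&(Q[:,0]>4)&(Q[:,0]<100)&(Q[:,2]>5)&(Q[:,2]<105); Q=Q[m]
for z in range(5,105,5):
    k=Q[(Q[:,2]>=z)&(Q[:,2]<z+5)]
    print(z,len(k),np.round(k.mean(0)) if len(k) else '',np.round(np.percentile(k[:,0],[5,95])) if len(k) else '')
cv2.imwrite("pics/s5.png",cv2.resize(im2[215:310,330:470],None,fx=5,fy=5,interpolation=cv2.INTER_CUBIC)[:,:,::-1])
```

```text
t 16.65 o,y,z [-1.047e+02 -2.000e-01  2.083e+02] beta 2.7 err [ 0.2 -0.   0. ] w 0.1 gf 0.0 F [ 0.2  0.2 -0.2] j [ 0.16  0.11 -0.26  1.24  0.03  0.65]
5 1 [23. -4. 10.] [23. 23.]
10 16 [25. -1. 13.] [23. 26.]
15 25 [25. -1. 18.] [22. 27.]
20 29 [24. -1. 22.] [21. 26.]
25 15 [24. -1. 27.] [22. 25.]
30 17 [23. -0. 32.] [21. 24.]
35 13 [23. -1. 37.] [21. 24.]
40 24 [21. -1. 42.] [14. 24.]
45 34 [19. -1. 47.] [13. 24.]
50 35 [18. -1. 53.] [ 5. 24.]
55 36 [16. -1. 57.] [ 4. 25.]
60 43 [20. -1. 62.] [13. 26.]
65 24 [18. -4. 67.] [ 6. 25.]
70 8 [18.  3. 72.] [15. 20.]
75 17 [22. -2. 78.] [18. 26.]
80 45 [20. -1. 83.] [ 7. 27.]
85 81 [18. -0. 88.] [ 8. 27.]
90 66 [16. -2. 92.] [ 5. 27.]
95 0  
100 0
```

View pics/s5.png

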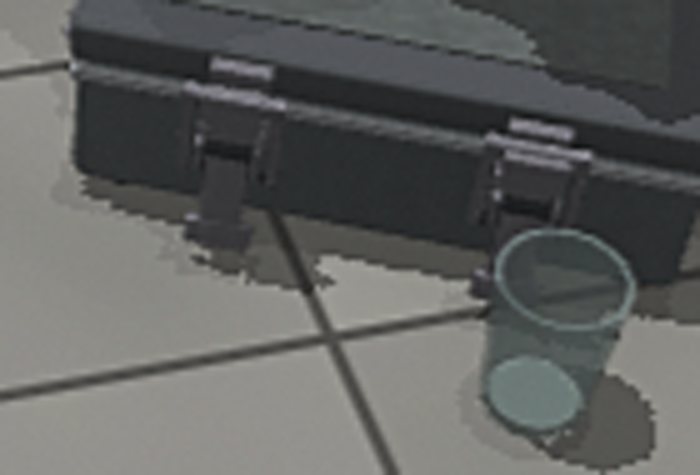

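The open latch (bar at (235,95), lever hanging to (220,235)) now looks the same as the fastened one, and the beaker is unmoved.

```bash
python3 -c "
from workcell import bot
print(bot.job_done())"
```

```text
the job is handed in; nothing more can be done
None
```

The open latch's loop is hooked in its keeper, and the lever has snapped home with the arm clear. The job was handed in at about 17 s; no verdict came back, but the last picture shows both latches looking alike and the beaker where it was.

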